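# Unpin the sample box and hold its lid half open

### The job

Draw the locking pin sideways out of its bracket on the grey sample box and lay it down, without dropping it, on the worktop clear of the box. Then lift the white lid by its steel bar and hold it open at 45 degrees so that the vials inside can be inspected; nothing but you keeps it up, so do not let it fall, and finish while still holding it there. Leave the jar, vial and cup where they stand.

Things in the scene. Friction and masses are not known exactly. Their poses are not given: they have to be found in the camera images.
- sample_box: grey open-topped box, fixed to the worktop, 170 (its x) x 210 (its y) x 100 mm high; origin: centre of its underside. x points from the front (bar side, nearest the robot) to the hinge side, y to its left, z up. A rack of vials is fixed inside.
- bracket (a point): centre of the bore of the steel pin bracket on the box's -y side, at box (-45, -137, 116.5) mm, axes as the box. Bracket: box x -59 to -31, y -162 to -105 mm, top at z 130 mm. The bore, 13 x 13 mm, runs right through along box y; its floor is at z 110 mm.
- pin: loose locking pin, 50 to 80 g. Origin: centre of its black flat-sided grip, 16 (x) x 40 (y) x 14 (z) mm; a steel shank, 10 mm thick and 95 mm long, runs from it along +y. At the start it lies in the bracket, axes as the box, origin at box (-45, -187, 115) mm, grip in free air, shank end 37 mm over the lid: locks it. Free after 90 mm of travel along the box's -y.
- lid (a joint): angle of the lid, rad: 0 shut, grows as the front edge rises; 45 degrees is 0.785; stop at 1.40. A light hinge without spring or stay: the lid (0.25 to 0.5 kg) falls shut from any angle. Locked to within about 0.03 rad while the pin is in.
- lid_bar (a point): centre of the lid's steel bar handle, round, 12 mm thick, 110 mm long along box y, in front of the lid with 44 mm free between them: can be taken from above, a finger either side. Moves with the lid, 226 mm from the hinge axis; level with it (z 104 mm) when shut. The lid is a white plate 176 x 218 x 8 mm, top at z 108 mm when shut.
- lid_hinge (a point): middle of the hinge axis at the box's far upper edge, at box (85, 0, 104) mm; the axis runs along the box's y.
- jar: bystander: jar with twist lid, 64 mm wide, 71 mm high, at the right of the box; origin: centre of its underside
- vial: bystander: small glass vial with cap, 27 mm wide, 54 mm high, at the left of the box; origin: centre of its underside
- cup: bystander: small white tapered cup, 54 mm wide, 28 mm high, at the left of the box; origin: centre of its underside

How it is judged:
By the outcome, as a careful person would: the job done as asked, in the order asked, and still so for the second after the job is handed in, while the arm keeps its last pose, push and grip.
It also fails if it takes over 56 s, if anything falls off the work surface, if the arm or the gripper's body presses on something with over 40 N, if the wrist force passes 120 N, or if a joint passes its speed limit or range.

### The arm

A 6-joint arm with a two-finger parallel gripper is mounted at the origin on a cart in front of the work surface, level with it; the furniture and walls round the work are solid. World frame = base frame: x ahead of the robot, y to its left, z up, the work surface at z = 0. Lengths are in m, angles in rad, forces in N, time in s.
With the tool pointing down it reaches from about 0.225 to 0.875 m from the base axis. Payload 3.4 kg.
Tool frame: the origin (TCP) lies midway between the tips of the shut fingers; the grasp point (between the pads) lies robot.hold_point_z behind it (robot.hold_point_z is the distance from the TCP to the grasp point, in m); y points along the fingers, z is the direction in which the jaws open and shut, and the axes are right-handed (so a half turn about y gives the same grasp; the last joint's range is limited). The gripper opens to 85 mm and grips with 20 to 120 N. Pads are 22 mm wide; open, the fingers measure 114 mm over their backs; the gripper's body (76 mm by 85 mm) begins 54 mm behind the grasp point. The pads swing forward as they close: fully open they stand 13 mm farther back than shut.
Start: joints at [-1.309, 0.276, 1.505, -0, 1.361, -0.121], TCP at [0.215, -0.533, 0.231] pointing down, gripper open.
Joint ranges: [-2.89, 2.89], [-0.75, 2.08], [0.22, 2.7], [-1.18, 4.32], [0.11, 2.71], [-2.7, 2.7]. Speed limits (rad/s): [2.57, 2.57, 3.14, 3.14, 3.14, 3.14].

### API

Orientations are given as a 3x3 rotation matrix whose columns are the frame's x, y, z axes.
In Python, from station import robot gives the robot as it stands.
- The arm moves only by the tool apply_moves, never from a script. Its argument "motion" is a list of rows, each a list of 4 numbers: the shift along the tool's x, y, z in units of 40 mm (1.0 is 40 mm), then the turn about the tool's y in units of 5 degrees (1.0 is 5 degrees). In form: [[tx, ty, tz, roll], ...]. A call has exactly 5 rows; each row shifts and turns the commanded pose from where the row before left it, along the tool's axes as they then stand; what a row does not reach is not made up. A row lasts 1/8 s, in which the tool goes at most 62.5 mm and 10.7 degrees, less where a joint would pass 70% of its speed; a pose out of reach is approached as far as the arm can. A call is refused whole if a number of a shift passes 1 or a number of a turn 1, either way. A call with a gripper value outside its range is refused whole. "gripper" is the opening, from 0 (shut) to 1 (fully open), set as the call begins (left out, the last holds). The fingers move at their own pace and stop on an object; the grip force is fixed at half the most. Time passes only in rows, so rows that do not move let the fingers close, or fill a call up. It gives the time, the measured TCP pose, the force and the opening at its end, in the units of the state.
- robot.get_obs(): the state, without advancing time (a new reading comes with each control period).
- robot.capture(name): name is "scene" or "top" or "wrist"; returns the picture (420x560x3 uint8, red, green, blue); there is no depth.
- robot.camera_model(name): a dict with "fx", "fy", "cx", "cy" (pixels), "dist_coeffs" ([k1, k2, p1, p2, k3] as OpenCV has them; the pictures are not rectified), "rvec" (rotation vector, rad) and "tvec" (3), from world to camera coordinates, as OpenCV has them; the wrist camera has in their place "mount" (4x4, takes a point from camera to tool coordinates, whose origin is the TCP and whose axes are the tool frame's). Camera axes: x right, y down, z forward; pixel columns grow to the right and rows downward; lengths in m; the calibration is good to about 2 mm. A picture is of the moment at which its call begins: read the wrist's pose just before it. camera_model takes no time and is no camera call.
- robot.sign_off(): hands the job in, once; it reports no verdict.
Trained networks look in the newest picture that a camera, given by its name, has taken for a name from the list of things; names that differ only in an ending like _2 or _b are one class to them, and where a whole thing is asked for, a point or a joint stands for the part that bears it (a point fixed in the world has none). Each returns a list of dicts, best first, with "score" (0 to 1); they miss things now and then, are a little off and sometimes report something else, mostly with a low value. They report only what shows in the picture. A call takes as long as a camera call.
- robot.search_frame(camera, target): "box" ([left, top, width, height] in pixels, round what is visible of it).
- robot.outline_of(camera, target): "region" (420x560 bool, what is visible of it) and "box" ([left, top, width, height] in pixels, round what is visible of it).
The state is a dict: "time_s": time; "joint_positions": joint angles; "dq": joint speeds; "effort": joint torques, N m; "eef_pos": TCP position; "eef_rot": TCP orientation; "contact_force": force on the tool from outside, world axes, zero at the start; "torque": the same for the moment, N m; "grip_width": finger opening in m.
Only numpy, scipy, OpenCV 4.12 (cv2) and the standard library are available. Lean on these libraries where they do the work, as an engineer would, in place of code of your own. Each camera call takes 0.05 s, during which the arm holds its last target.

## Working session

There is one attempt and no reset: what is moved stays moved. The work goes in short steps, Python scripts to look and compute and a tool call to move; the robot and the scene stay as the last step left them, time stands still between calls to the robot, and variables do not carry over. Pictures are saved under pics/ and viewed, and the job is handed in when it is done.

Besides the shell and the picture viewer there is one more tool, called after "Request:" by a JSON object that holds its "api" and its "payload", one argument or row to a line. apply_moves: Moves the arm, as the interface text tells. Its arguments: {"type":"object","properties":{"motion":{"type":"array","items":{"type":"array","items":{"type":"number"}}},"gripper":{"type":"number"}},"required":["motion"]}

```bash
ls; mkdir -p pics
cat > look.py <<'E'
import sys,cv2,numpy as np
from station import robot
E
python3 - <<'E'
from station import robot
import cv2
o=robot.get_obs()
for k,v in o.items(): print(k,v)
print(robot.hold_point_z)
for n in ["scene","top","wrist"]:
    im=robot.capture(n); cv2.imwrite(f"pics/{n}0.png",im[:,:,::-1]); print(n,robot.camera_model(n))
E
```

```text
pics
time_s 0.0
joint_positions [-1.30899035e+00  2.76654640e-01  1.50614710e+00  3.10176928e-05
  1.36071483e+00 -1.20965690e-01]
dq [ 7.76311580e-04  9.98154687e-04 -1.80404284e-05  5.98814501e-04
  4.51566222e-04 -3.43011562e-04]
effort [ 3.18801474e-03 -4.16764784e+01 -2.45806539e+01  2.99728645e-04
  1.12171308e-02 -1.02820212e-05]
eef_pos [ 0.21464279 -0.53285956  0.23040015]
eef_rot [[-9.27635492e-01 -4.68657309e-04  3.73486512e-01]
 [-3.73486714e-01  1.86621222e-03 -9.27633652e-01]
 [-2.62262803e-04 -9.99998149e-01 -1.90620197e-03]]
contact_force [-0.27752118 -0.3348753  -0.69597708]
torque [0.00324757 0.02998195 0.01163523]
grip_width 0.0854315596440903
0.0187
scene {'fx': 391.3042031148698, 'fy': 391.3042031148698, 'cx': 280.7322694543994, 'cy': 213.12434215818857, 'dist_coeffs': array([0.02867843, 0.        , 0.        , 0.        , 0.        ]), 'rvec': array([ 1.28156696, -2.20740554,  0.98857597]), 'tvec': array([0.30860272, 0.43522212, 0.51151035])}
top {'fx': 400.4562381544173, 'fy': 400.4562381544173, 'cx': 283.6231375790015, 'cy': 202.67337544943985, 'dist_coeffs': array([-0.06033473,  0.        ,  0.        ,  0.        ,  0.        ]), 'rvec': array([ 2.12732774, -2.10315465,  0.2198958 ]), 'tvec': array([-0.00147901,  0.63700556,  0.99580409])}
wrist {'fx': 309.3367926025882, 'fy': 309.3367926025882, 'cx': 284.45191577690355, 'cy': 214.18139890852913, 'dist_coeffs': array([-0.06788707,  0.        ,  0.        ,  0.        ,  0.        ]), 'mount': array([[ 4.25342641e-04,  9.48863474e-01,  3.15686437e-01,
        -8.09868043e-02],
       [ 1.07566732e-03, -3.15686718e-01,  9.48862866e-01,
        -1.42089725e-01],
       [ 9.99999331e-01, -6.40182543e-05, -1.15493645e-03,
        -7.01045304e-05],
       [ 0.00000000e+00,  0.00000000e+00,  0.00000000e+00,
         1.00000000e+00]])}
```

View pics/scene0.png

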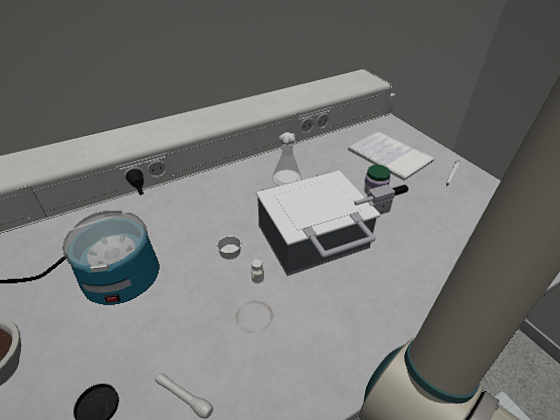

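View pics/top0.png

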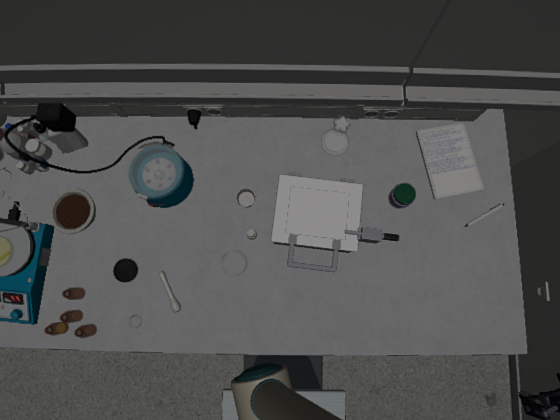

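View pics/wrist0.png

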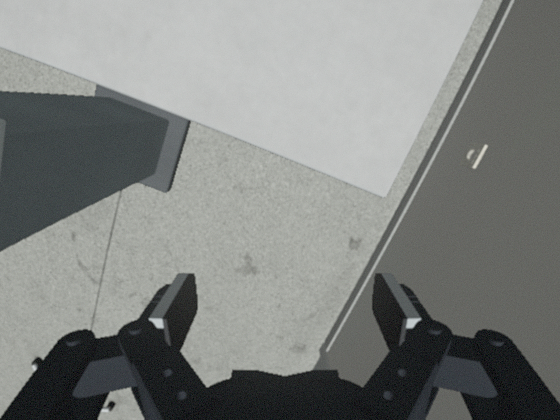

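The top view shows the lid at about (277–362, 177–250), the bar near (313, 268), the bracket and pin grip at (371–399, 236), and the jar at (403, 195). Next I'll fit the box pose.

```bash
cat > h.py <<'E'
import cv2,numpy as np
from station import robot
def cam(n,o=None):
    m=robot.camera_model(n); K=np.array([[m['fx'],0,m['cx']],[0,m['fy'],m['cy']],[0,0,1]]); d=np.array(m['dist_coeffs'])
    if n=='wrist':
        T=np.eye(4);T[:3,:3]=o['eef_rot'];T[:3,3]=o['eef_pos']; W=np.linalg.inv(T@m['mount']); r=cv2.Rodrigues(W[:3,:3])[0]; t=W[:3,3]
    else: r,t=m['rvec'],m['tvec']
    return K,d,np.array(r,float),np.array(t,float)
def proj(c,P): return cv2.projectPoints(np.array(P,float).reshape(-1,1,3),c[2],c[3],c[0],c[1])[0].reshape(-1,2)
def ray(c,uv,z):
    u=cv2.undistortPoints(np.array(uv,float).reshape(-1,1,2),c[0],c[1]).reshape(-1,2)
    R=cv2.Rodrigues(c[2])[0]; C=-R.T@c[3]; D=np.c_[u,np.ones(len(u))]@R
    return C+D*((z-C[2])/D[:,2])[:,None]
def b2w(p,P):
    P=np.atleast_2d(P)/1000.; c,s=np.cos(p[2]),np.sin(p[2])
    return np.c_[p[0]+c*P[:,0]-s*P[:,1],p[1]+s*P[:,0]+c*P[:,1],P[:,2]]
E
python3 - <<'E'
from h import *
for n in ['top','scene']:
    c=cam(n)
    for t in ['lid','sample_box','lid_bar','pin','bracket','jar','vial','cup']:
        r=robot.outline_of(n,t)
        for q in r[:2]:
            m=q['region'].astype(np.uint8); cs=max(cv2.findContours(m,0,2)[0],key=cv2.contourArea) if m.any() else None
            mr=cv2.minAreaRect(cs) if cs is not None else None
            print(n,t,round(q['score'],2),np.round(q['box'],1),np.round(cv2.boxPoints(mr),1).tolist() if mr else None)
            if q is r[0]: np.save(f'{n}_{t}.npy',q['region'])
print(robot.get_obs()['time_s'])
E
python3 - <<'E'
import cv2
im=cv2.imread('pics/top0.png')[160:290,260:420]; cv2.imwrite('pics/top0c.png',cv2.resize(im,None,fx=4.6,fy=4.6,interpolation=cv2.INTER_CUBIC))
E
```

```text
top lid 0.73 [271.5 172.4  92.6  97.3] [[267.29998779296875, 263.3999938964844], [278.6000061035156, 173.1999969482422], [365.20001220703125, 184.0], [354.0, 274.20001220703125]]
top sample_box 0.59 [270.6 173.9 111.9  97.7] [[267.29998779296875, 264.1000061035156], [278.1000061035156, 170.8000030517578], [387.6000061035156, 183.5], [376.79998779296875, 276.79998779296875]]
top lid_bar 0.96 [266.9 175.6  95.3  95.2] [[267.20001220703125, 264.29998779296875], [278.20001220703125, 172.6999969482422], [365.1000061035156, 183.10000610351562], [354.1000061035156, 274.79998779296875]]
top pin 0.56 [344.  226.6  53.   12.9] [[382.0, 233.0], [398.0, 233.0], [398.0, 240.0], [382.0, 240.0]]
top bracket 0.75 [273.6 174.7 108.1  95.3] [[265.79998779296875, 263.6000061035156], [278.3999938964844, 169.5], [388.6000061035156, 184.1999969482422], [376.1000061035156, 278.29998779296875]]
top bracket 0.23 [271.4 174.5  93.   95. ] [[267.3999938964844, 263.70001220703125], [278.3999938964844, 173.3000030517578], [365.0, 184.0], [353.8999938964844, 274.29998779296875]]
top jar 0.56 [384.9 184.2  29.   2
[... 1095 characters left out ...]
5.0], [408.0, 195.0], [393.0, 195.0]]
scene bracket 0.76 [256.8 171.  139.6 105.7] [[248.1999969482422, 194.0], [379.6000061035156, 149.5], [408.3999938964844, 234.5], [277.0, 279.1000061035156]]
scene jar 0.83 [365.2 164.4  24.7  30.1] [[363.0, 166.0], [389.0, 166.0], [389.0, 192.0], [363.0, 192.0]]
scene vial 0.58 [251.1 258.8  10.7  25.4] [[251.0, 259.0], [263.0, 259.0], [263.0, 283.0], [251.0, 283.0]]
scene cup 0.56 [220.2 239.2  20.2  20.8] [[217.0, 236.0], [240.0, 236.0], [240.0, 259.0], [217.0, 259.0]]
scene cup 0.5 [257.6 172.5 123.6  86.6] [[255.89999389648438, 191.6999969482422], [365.70001220703125, 163.0], [386.0, 240.89999389648438], [276.20001220703125, 269.6000061035156]]
0.95
```

View pics/top0c.png

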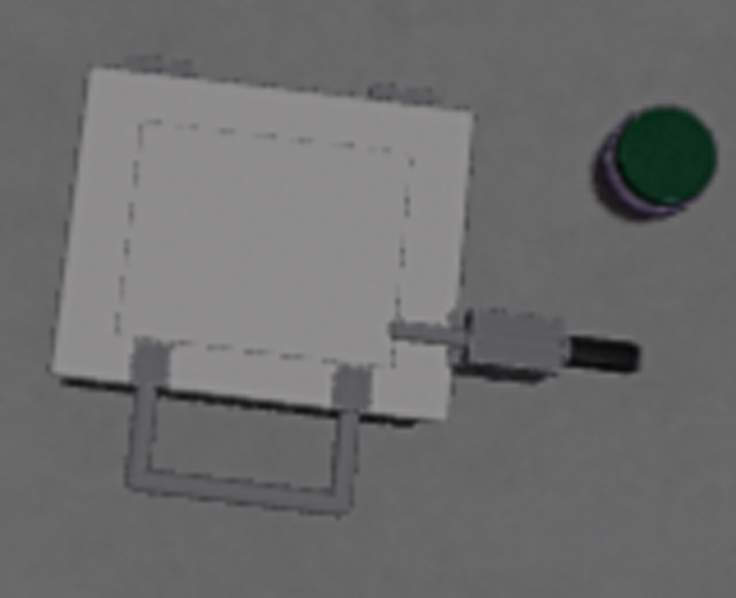

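Run:
```python
from h import *
from scipy.optimize import least_squares
px=np.array([(92,68),(472,113),(446,420),(53,374),(140,482),(343,502),(605,354)])/4.6+[260,160]-0.4
Q=np.array([(85,109,108),(85,-109,108),(-91,-109,108),(-91,109,108),(-141,52,106),(-141,-52,106),(-45,-187,122)])
ct=cam('top'); cs=cam('scene')
f=lambda p:(proj(ct,b2w(p,Q))-px).ravel()
r=least_squares(f,[.45,-.1,0],loss='soft_l1'); print(r.x,np.round(r.fun,1).reshape(-1,2).tolist())
np.save('box0.npy',r.x)
im=cv2.imread('pics/scene0.png')
q=proj(cs,b2w(r.x,Q));print(np.round(q,1).tolist())
for a in q: cv2.circle(im,tuple(np.round(a*8).astype(int)),8,(0,0,255),-1,shift=3)
cv2.imwrite('pics/scene0c.png',cv2.resize(im[150:300,230:430],None,fx=4,fy=4,interpolation=cv2.INTER_CUBIC))
print('pin',b2w(r.x,[(-45,-187,115),(-141,0,104),(85,0,104)]))
print('jar',ray(ct,[(401.,195)],.06),'vial',ray(ct,[(251.,234)],.05),'cup',ray(ct,[(246,198)],.02))
```

```text
[ 0.60812104 -0.08041715 -0.10774956] [[-0.7, -0.7], [0.8, -0.6], [0.9, 0.7], [-0.7, 0.4], [0.8, -0.2], [-1.5, 0.4], [0.1, -0.2]]
[[255.0, 191.3], [339.0, 169.1], [380.9, 213.7], [287.2, 243.3], [325.1, 252.9], [371.2, 237.5], [399.5, 187.2]]
pin [[ 0.54327181 -0.26149332  0.115     ]
 [ 0.46793875 -0.06525384  0.104     ]
 [ 0.69262809 -0.08955815  0.104     ]]
jar [[ 0.66290142 -0.30983931  0.06      ]] vial [[0.5544466  0.09117951 0.05      ]] cup [[0.65833944 0.11014699 0.02      ]]
```

View pics/scene0c.png

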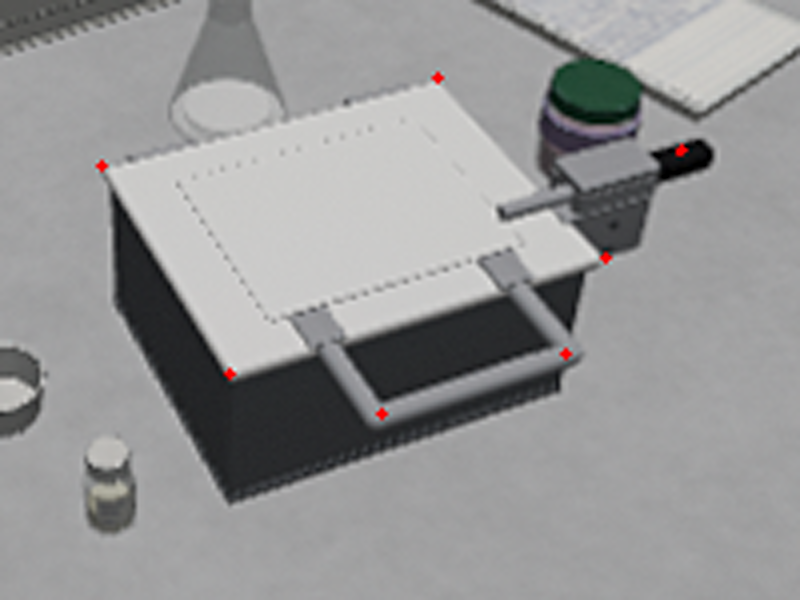

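The projected corners land on the lid in the scene view, so the box fit holds. Now I'll plan the approach above the pin.

```bash
cat >> h.py <<'E'
def roll(R,deg): return R@cv2.Rodrigues(np.array([0,np.radians(deg),0]))[0]
def yawerr(R,bx):  # roll (deg, about tool y) to align tool z with bx (either sign -> z=+bx)
    z=R[:,2]; a=np.arctan2(bx[1],bx[0])-np.arctan2(z[1],z[0]); a=(a+np.pi)%(2*np.pi)-np.pi
    return -np.degrees(a)
def plan(p,R,tgt,rdeg,N):
    p=p.copy();rows=[]
    for i in range(N):
        s=R.T@((tgt-p)/(N-i))/.04; r=rdeg/N/5
        row=np.round([*s,r],2); rows.append(row.tolist()); p=p+R@row[:3]*.04; R=roll(R,row[3]*5)
    return rows,p,R
E
cat > pl.py <<'E'
# usage: pl.py x y z N  (yaw -> box x)
import sys
from h import *
b=np.load('box0.npy'); o=robot.get_obs(); x,y,z=map(float,sys.argv[1:4]); N=int(sys.argv[4])
bx=np.array([np.cos(b[2]),np.sin(b[2])])
print('t',o['time_s'],'p',o['eef_pos'].round(4),'F',o['contact_force'].round(1),'g',round(o['grip_width'],4),'q',o['joint_positions'].round(2))
rd=yawerr(o['eef_rot'],bx); rows,p,R=plan(o['eef_pos'],o['eef_rot'],np.array([x,y,z]),rd,N)
print('roll',rd)
for i in range(0,N,5): print(rows[i:i+5])
print(p)
E
python3 pl.py 0.543 -0.262 0.21 15
```

```text
t 0.95 p [ 0.2148 -0.5334  0.2313] F [-0.2 -0.4  0.7] g 0.0853 q [-1.31  0.28  1.5  -0.    1.36 -0.12]
roll -61.89043451769009
[[-0.68, 0.04, -0.22, -0.83], [-0.69, 0.04, -0.17, -0.83], [-0.7, 0.03, -0.11, -0.83], [-0.71, 0.04, -0.06, -0.83], [-0.71, 0.03, -0.01, -0.83]]
[[-0.71, 0.04, 0.04, -0.83], [-0.7, 0.03, 0.09, -0.83], [-0.7, 0.04, 0.14, -0.83], [-0.68, 0.03, 0.19, -0.83], [-0.67, 0.04, 0.24, -0.83]]
[[-0.65, 0.03, 0.29, -0.83], [-0.63, 0.04, 0.33, -0.83], [-0.6, 0.03, 0.37, -0.83], [-0.57, 0.04, 0.42, -0.83], [-0.54, 0.03, 0.46, -0.83]]
[ 0.54306975 -0.26193592  0.21008821]
```

Request:
{"api": "apply_moves", "payload": {
  "motion": [
    [-0.68,0.04,-0.22,-0.83],
    [-0.69,0.04,-0.17,-0.83],
    [-0.7,0.03,-0.11,-0.83],
    [-0.71,0.04,-0.06,-0.83],
    [-0.71,0.03,-0.01,-0.83]
  ],
  "gripper": 1
}}

```text
time_s: 1.58
eef_pos: [0.3252, -0.4423, 0.2241]
eef_rot: [[-0.734, 0.0, 0.68], [-0.68, -0.0, -0.734], [0.0, -1.0, 0.0]]
contact_force: [0.1, 0.1, -0.6]
grip_width: 0.0853
```

Request:
{"api": "apply_moves", "payload": {
  "motion": [
    [-0.71,0.04,0.04,-0.83],
    [-0.7,0.03,0.09,-0.83],
    [-0.7,0.04,0.14,-0.83],
    [-0.68,0.03,0.19,-0.83],
    [-0.67,0.04,0.24,-0.83]
  ]
}}

```text
time_s: 2.2
eef_pos: [0.4347, -0.352, 0.217]
eef_rot: [[-0.445, 0.0, 0.895], [-0.895, -0.0, -0.445], [0.0, -1.0, 0.0]]
contact_force: [0.3, -0.0, -0.2]
grip_width: 0.0854
```

Request:
{"api": "apply_moves", "payload": {
  "motion": [
    [-0.65,0.03,0.29,-0.83],
    [-0.63,0.04,0.33,-0.83],
    [-0.6,0.03,0.37,-0.83],
    [-0.57,0.04,0.42,-0.83],
    [-0.54,0.03,0.46,-0.83]
  ]
}}

```text
time_s: 2.82
eef_pos: [0.5438, -0.2614, 0.2101]
eef_rot: [[-0.099, 0.0, 0.995], [-0.995, -0.0, -0.099], [0.0, -1.0, 0.0]]
contact_force: [-0.4, -0.6, 0.7]
grip_width: 0.0855
```

```bash
python3 pl.py 0.543 -0.262 0.21 5
python3 - <<'E'
from h import *
o=robot.get_obs(); im=robot.capture('wrist')[:,:,::-1].copy(); c=cam('wrist',o); b=np.load('box0.npy')
cv2.imwrite('pics/w1raw.png',im)
Q=[(x,y,122) for x in(-53,-37) for y in(-207,-167)]+[(x,y,130) for x in(-59,-31) for y in(-162,-105)]+[(85,-109,108),(-91,-109,108),(-50,-72,115),(-40,-72,115)]
q=proj(c,b2w(b,Q)); print(q.round(0).tolist())
for a in q: cv2.circle(im,tuple(np.round(a).astype(int)),3,(0,0,255),-1)
cv2.imwrite('pics/w1.png',im)
E
```

```text
t 2.825 p [ 0.5438 -0.2614  0.2101] F [-0.4 -0.6  0.7] g 0.0855 q [-0.56  0.33  1.48 -0.    1.33 -0.46]
roll 0.49029419373019345
[[0.0, 0.0, -0.0, 0.02], [0.0, 0.0, -0.0, 0.02], [0.01, 0.0, -0.01, 0.02], [0.0, 0.0, -0.0, 0.02], [0.01, 0.0, -0.01, 0.02]]
[ 0.54291052 -0.26209277  0.21005715]
[[274.0, 243.0], [274.0, 196.0], [294.0, 244.0], [295.0, 196.0], [266.0, 192.0], [265.0, 111.0], [303.0, 192.0], [306.0, 111.0], [453.0, 120.0], [224.0, 117.0], [278.0, 63.0], [293.0, 63.0]]
```

View pics/w1.png

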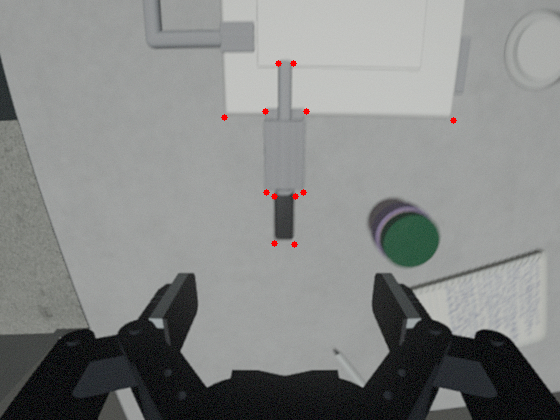

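The projected points match the wrist view within about 3 px: grip at (285, 217), bracket at (285, 155). Next I'll descend and grip the pin.

Request:
{"api": "apply_moves", "payload": {
  "motion": [
    [-0.02,0.6,-0.01,0.05],
    [-0.02,0.6,-0.01,0.05],
    [-0.01,0.6,0,0],
    [0,0.5,0,0],
    [0,0.23,0,0]
  ]
}}

```text
time_s: 3.5
eef_pos: [0.5418, -0.2597, 0.1077]
eef_rot: [[-0.11, -0.002, 0.994], [-0.994, 0.001, -0.11], [-0.001, -1.0, -0.002]]
contact_force: [-0.9, -0.1, 0.6]
grip_width: 0.0857
```

```bash
python3 pl.py 0.543 -0.2595 0.109 5
python3 - <<'E'
from h import *
o=robot.get_obs(); im=robot.capture('wrist')[:,:,::-1].copy(); c=cam('wrist',o); b=np.load('box0.npy')
Q=[(x,y,122) for x in(-53,-37) for y in(-207,-167)]+[(x,y,130) for x in(-59,-31) for y in(-162,-105)]
q=proj(c,b2w(b,Q))
for a in q: cv2.circle(im,tuple(np.round(a).astype(int)),3,(0,0,255),-1)
cv2.imwrite('pics/w2.png',im)
E
```

```text
t 3.5 p [ 0.5418 -0.2597  0.1077] F [-0.9 -0.1  0.6] g 0.0857 q [-0.56  0.41  1.63 -0.    1.11 -0.45]
roll -0.16146812447937187
[[-0.0, -0.01, 0.01, -0.01], [-0.0, -0.01, 0.0, -0.01], [-0.0, -0.0, 0.01, -0.01], [-0.0, -0.01, 0.0, -0.01], [-0.01, -0.0, 0.01, -0.01]]
[ 0.54304341 -0.25943822  0.1089217 ]
```

View pics/w2.png

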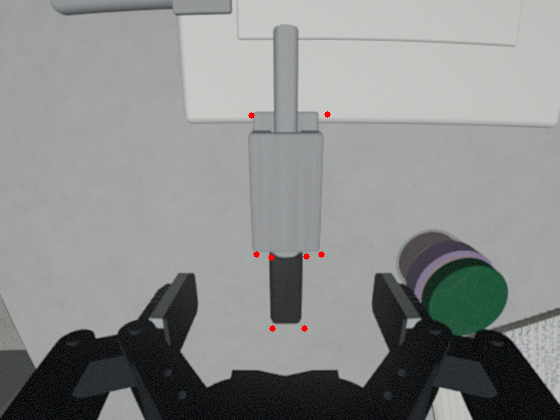

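The grip is centred between the pads at (285, 288) and clear of the bracket, so I'll close.

Request:
{"api": "apply_moves", "payload": {
  "motion": [
    [0,0,0,0],
    [0,0,0,0],
    [0,0,0,0],
    [0,0,0,0],
    [0,0,0,0]
  ],
  "gripper": 0
}}

```text
time_s: 4.18
eef_pos: [0.5428, -0.2601, 0.1095]
eef_rot: [[-0.11, 0.001, 0.994], [-0.994, -0.001, -0.11], [0.0, -1.0, 0.001]]
contact_force: [-0.1, 0.0, 3.6]
grip_width: 0.0147
```

Request:
{"api": "apply_moves", "payload": {
  "motion": [
    [0,0,0,0],
    [0,0,0,0],
    [0,0,0,0],
    [0,0,0,0],
    [0,0,0,0]
  ]
}}

```text
time_s: 4.8
eef_pos: [0.5428, -0.2601, 0.1093]
eef_rot: [[-0.11, 0.001, 0.994], [-0.994, -0.001, -0.11], [0.0, -1.0, 0.001]]
contact_force: [0.7, 0.3, 5.4]
grip_width: 0.0146
```

Run:
```python
from h import *
im=robot.capture('wrist')[:,:,::-1].copy()
cv2.imwrite('pics/w3.png',im)
im=robot.capture('scene')[:,:,::-1].copy()
cv2.imwrite('pics/s3.png',im)
print(robot.get_obs()['contact_force'])
```

```text
[-1.2853194   0.17481957  4.96172998]
```

View pics/w3.png

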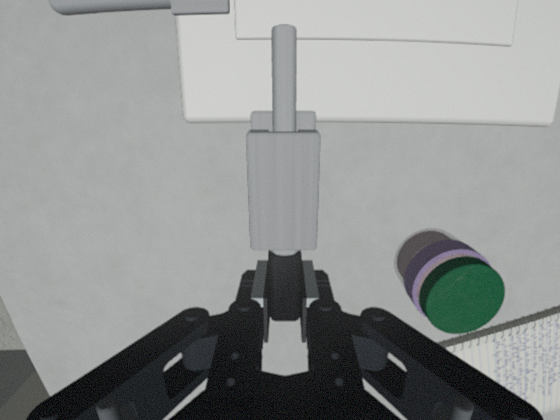

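Gripped: the opening is 14.6 mm and there is about 5 N of upward load on the bore floor. I'll ease up 1 mm and draw along the tool's +x, which is box -y.

Request:
{"api": "apply_moves", "payload": {
  "motion": [
    [0,-0.03,0,0],
    [0.1,0,0,0],
    [0.2,0,0,0],
    [0.25,0,0,0],
    [0.25,0,0,0]
  ]
}}

```text
time_s: 5.52
eef_pos: [0.5387, -0.2928, 0.1098]
eef_rot: [[-0.11, -0.0, 0.994], [-0.994, -0.0, -0.11], [0.0, -1.0, -0.0]]
contact_force: [-0.1, -0.2, -1.8]
grip_width: 0.0142
```

Run:
```python
from h import *
im=robot.capture('wrist')[:,:,::-1].copy()
cv2.imwrite('pics/w4.png',im)
```

```text
(no output)
```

View pics/w4.png

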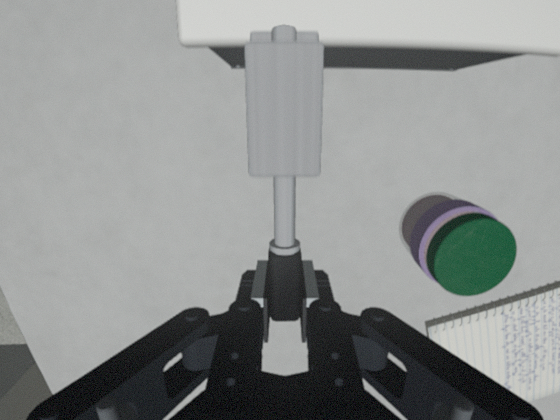

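The pin follows the tool: the shank shows between the bracket and the grip, and the bore forces are low. I'll continue to about 112 mm of travel.

Request:
{"api": "apply_moves", "payload": {
  "motion": [
    [0.4,0,0,0],
    [0.4,0,0,0],
    [0.4,0,0,0],
    [0.4,0,0,0],
    [0.4,0,0,0]
  ]
}}

```text
time_s: 6.2
eef_pos: [0.53, -0.3724, 0.1101]
eef_rot: [[-0.11, 0.0, 0.994], [-0.994, -0.0, -0.11], [0.0, -1.0, 0.0]]
contact_force: [-0.6, -0.0, -0.6]
grip_width: 0.014
```

Run:
```python
from h import *
im=robot.capture('wrist')[:,:,::-1].copy()
cv2.imwrite('pics/w5.png',im)
im=robot.capture('scene')[:,:,::-1].copy()
cv2.imwrite('pics/s5.png',im)
```

```text
(no output)
```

View pics/w5.png

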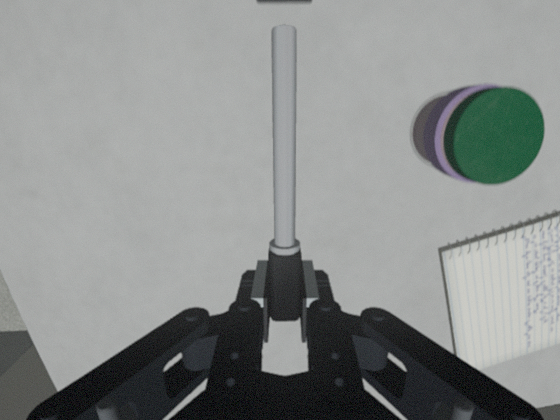

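View pics/s5.png

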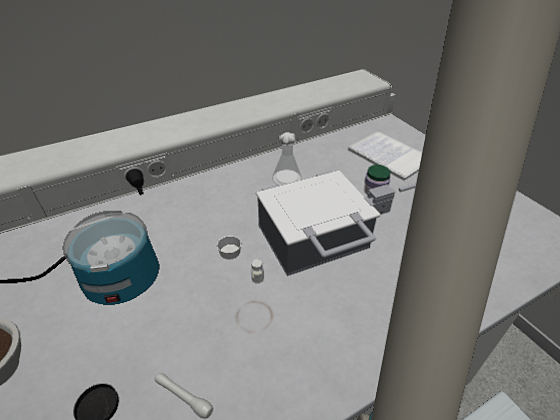

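The pin is fully out. I'll bring it toward the robot and lower it to a free patch at about (0.45, -0.385).

Request:
{"api": "apply_moves", "payload": {
  "motion": [
    [0.2,0,-0.5,0],
    [0.1,0.4,-0.5,0],
    [0.1,0.5,-0.5,0],
    [0.1,0.7,-0.5,0],
    [0,0.7,0,0]
  ]
}}

```text
time_s: 6.92
eef_pos: [0.4457, -0.3814, 0.0178]
eef_rot: [[-0.111, -0.001, 0.994], [-0.994, 0.001, -0.111], [-0.001, -1.0, -0.002]]
contact_force: [1.3, -0.5, -0.1]
grip_width: 0.0136
```

Request:
{"api": "apply_moves", "payload": {
  "motion": [
    [0,0.15,0,0],
    [0,0.05,0,0],
    [0,0.05,0,0],
    [0,0,0,0],
    [0,0,0,0]
  ]
}}

```text
time_s: 7.55
eef_pos: [0.4488, -0.3825, 0.0087]
eef_rot: [[-0.11, 0.001, 0.994], [-0.994, -0.001, -0.11], [0.001, -1.0, 0.001]]
contact_force: [0.7, 0.4, -0.8]
grip_width: 0.0144
```

Run:
```python
from h import *
o=robot.get_obs(); print(o['eef_pos'],o['contact_force'])
im=robot.capture('wrist')[:,:,::-1].copy()
cv2.imwrite('pics/w6.png',im)
```

```text
[ 0.44884297 -0.3825392   0.00866416] [ 0.66185998  0.4277306  -0.77493265]
```

View pics/w6.png

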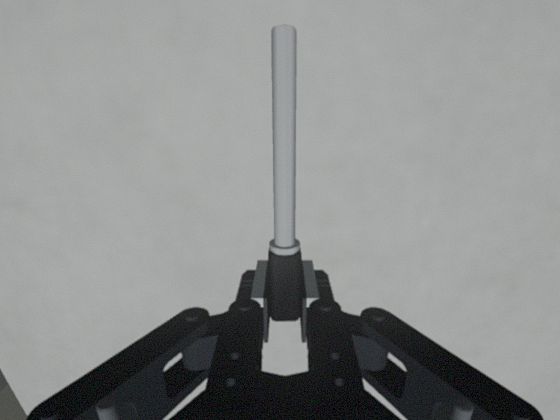

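Still held and about 7 mm above the table. I'll lower it in small steps until it touches.

Request:
{"api": "apply_moves", "payload": {
  "motion": [
    [0,0.05,0,0],
    [0,0.05,0,0],
    [0,0.02,0,0],
    [0,0,0,0],
    [0,0,0,0]
  ]
}}

```text
time_s: 8.22
eef_pos: [0.4485, -0.3823, 0.0033]
eef_rot: [[-0.11, 0.0, 0.994], [-0.994, -0.0, -0.11], [0.0, -1.0, 0.0]]
contact_force: [0.1, 0.2, -0.7]
grip_width: 0.0143
```

Request:
{"api": "apply_moves", "payload": {
  "motion": [
    [0,0.02,0,0],
    [0,0.01,0,0],
    [0,0,0,0],
    [0,0,0,0],
    [0,0,0,0]
  ]
}}

```text
time_s: 8.85
eef_pos: [0.4485, -0.3824, 0.0022]
eef_rot: [[-0.11, 0.0, 0.994], [-0.994, -0.0, -0.11], [0.0, -1.0, 0.0]]
contact_force: [0.3, -0.5, -1.4]
grip_width: 0.0142
```

Request:
{"api": "apply_moves", "payload": {
  "motion": [
    [0,0.02,0,0],
    [0,0.02,0,0],
    [0,0,0,0],
    [0,0,0,0],
    [0,0,0,0]
  ]
}}

```text
time_s: 9.48
eef_pos: [0.4486, -0.3824, 0.0017]
eef_rot: [[-0.11, 0.001, 0.994], [-0.994, -0.001, -0.11], [0.001, -1.0, 0.001]]
contact_force: [-1.6, 1.8, 7.8]
grip_width: 0.0142
```

Contact at +7.8 N: the pin rests on the table. I'll open the gripper.

Request:
{"api": "apply_moves", "payload": {
  "motion": [
    [0,0,0,0],
    [0,0,0,0],
    [0,0,0,0],
    [0,0,0,0],
    [0,0,0,0]
  ],
  "gripper": 0.7
}}

```text
time_s: 10.1
eef_pos: [0.4485, -0.3823, 0.0004]
eef_rot: [[-0.11, -0.0, 0.994], [-0.994, 0.0, -0.11], [-0.0, -1.0, -0.0]]
contact_force: [0.6, -0.2, 0.6]
grip_width: 0.0597
```

Request:
{"api": "apply_moves", "payload": {
  "motion": [
    [0,-0.3,0,0],
    [0,-0.8,0,0],
    [0,-1,0,0],
    [0,-1,0,0],
    [0,-1,0,0]
  ]
}}

```text
time_s: 10.72
eef_pos: [0.4485, -0.3822, 0.1668]
eef_rot: [[-0.11, 0.001, 0.994], [-0.994, -0.001, -0.11], [0.001, -1.0, 0.001]]
contact_force: [-0.5, -0.8, 1.3]
grip_width: 0.0595
```

```bash
python3 - <<'E'
from h import *
im=robot.capture('wrist')[:,:,::-1].copy()
cv2.imwrite('pics/w7.png',im)
b=np.load('box0.npy')
print(b2w(b,[(-141,0,104)]))
E
python3 pl.py 0.468 -0.064 0.20 10
```

```text
[[ 0.46793875 -0.06525384  0.104     ]]
t 10.775 p [ 0.4508 -0.3847  0.1727] F [ 1.5 -1.1  3.3] g 0.0597 q [-0.82  0.33  1.57 -0.    1.23 -0.71]
roll -0.13504226685566723
[[-0.8, -0.07, -0.04, -0.0], [-0.8, -0.08, -0.05, -0.0], [-0.8, -0.07, -0.04, -0.0], [-0.8, -0.08, -0.05, -0.0], [-0.8, -0.07, -0.04, -0.0]]
[[-0.8, -0.08, -0.05, -0.0], [-0.8, -0.07, -0.04, -0.0], [-0.8, -0.08, -0.05, -0.0], [-0.8, -0.07, -0.04, -0.0], [-0.81, -0.08, -0.05, -0.0]]
[ 0.46786276 -0.06397593  0.20004317]
```

View pics/w7.png

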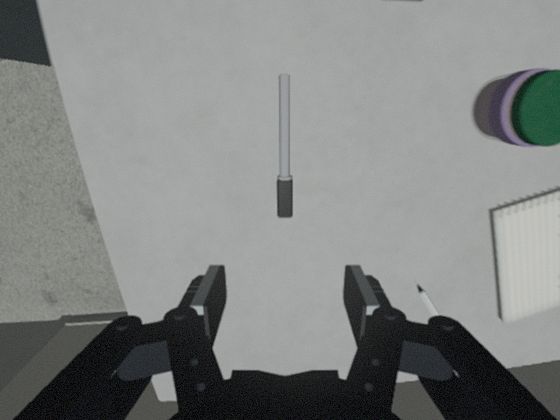

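The pin lies flat on the table at (285, 150), released cleanly. Now I'll move to the bar.

Request:
{"api": "apply_moves", "payload": {
  "motion": [
    [-0.8,-0.07,-0.04,0],
    [-0.8,-0.08,-0.05,0],
    [-0.8,-0.07,-0.04,0],
    [-0.8,-0.08,-0.05,0],
    [-0.8,-0.07,-0.04,0]
  ],
  "gripper": 0.45
}}

```text
time_s: 11.4
eef_pos: [0.4573, -0.2213, 0.1802]
eef_rot: [[-0.11, 0.001, 0.994], [-0.994, -0.001, -0.11], [0.001, -1.0, 0.001]]
contact_force: [-0.3, -0.1, 0.7]
grip_width: 0.0385
```

Request:
{"api": "apply_moves", "payload": {
  "motion": [
    [-0.8,-0.08,-0.05,0],
    [-0.8,-0.07,-0.04,0],
    [-0.8,-0.08,-0.05,0],
    [-0.8,-0.07,-0.04,0],
    [-0.81,-0.08,-0.05,0]
  ]
}}

```text
time_s: 12.02
eef_pos: [0.4658, -0.0608, 0.1953]
eef_rot: [[-0.11, 0.001, 0.994], [-0.994, -0.0, -0.11], [0.0, -1.0, 0.001]]
contact_force: [0.4, 1.2, 0.2]
grip_width: 0.0384
```

```bash
cat > wl.py <<'E'
import sys
from h import *
o=robot.get_obs(); im=robot.capture('wrist')[:,:,::-1].copy(); c=cam('wrist',o); b=np.load('box0.npy')
Q=[(x,y,104) for x in(-147,-135) for y in(-55,55)]+[(-141,y,110) for y in (0,-20,20)]+[(-91,-109,108),(-91,109,108)]
q=proj(c,b2w(b,Q)); print(q.round(0).tolist())
for a in q: cv2.circle(im,tuple(np.round(a).astype(int)),3,(0,0,255),-1)
cv2.imwrite(sys.argv[1],im)
E
python3 wl.py pics/w8.png;python3 pl.py 0.468 -0.064 0.20 5
```

```text
[[281.0, 283.0], [280.0, 154.0], [295.0, 283.0], [296.0, 154.0], [288.0, 226.0], [288.0, 249.0], [288.0, 202.0], [343.0, 337.0], [360.0, 77.0]]
t 12.075 p [ 0.4656 -0.0572  0.1957] F [-0.4  3.1  0.1] g 0.0385 q [-0.27  0.14  1.78  0.    1.22 -0.17]
roll -0.08412929397575432
[[0.03, -0.02, 0.02, -0.0], [0.03, -0.02, 0.01, -0.0], [0.03, -0.02, 0.02, -0.0], [0.04, -0.02, 0.01, -0.0], [0.03, -0.03, 0.02, -0.0]]
[ 0.46807824 -0.06391586  0.20005796]
```

View pics/w8.png

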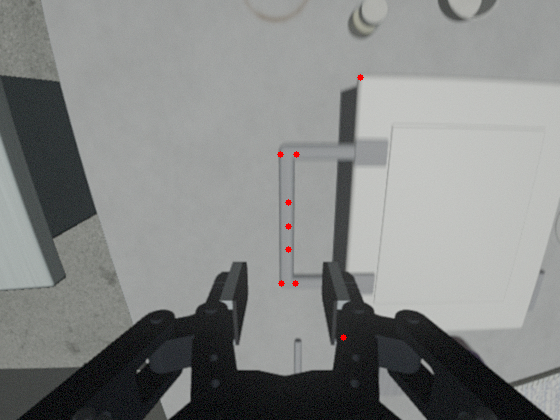

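The bar is at column 286, the tool centre is about 285, and the fingers fit either side. Descending.

Request:
{"api": "apply_moves", "payload": {
  "motion": [
    [0.06,0.6,0.02,0],
    [0.06,0.7,0.01,0],
    [0,0.7,0,0],
    [0,0.5,0,0],
    [0,0.25,0,0]
  ]
}}

```text
time_s: 12.7
eef_pos: [0.4661, -0.0668, 0.084]
eef_rot: [[-0.11, -0.001, 0.994], [-0.994, 0.0, -0.11], [-0.0, -1.0, -0.001]]
contact_force: [-0.1, -1.0, -0.3]
grip_width: 0.0384
```

```bash
python3 wl.py pics/w9.png;python3 pl.py 0.468 -0.064 0.086 5
```

```text
[[277.0, 385.0], [274.0, 176.0], [300.0, 385.0], [304.0, 176.0], [289.0, 303.0], [289.0, 339.0], [289.0, 262.0], [374.0, 456.0], [433.0, 26.0]]
t 12.75 p [ 0.4657 -0.0666  0.0833] F [ 0.  -0.2  0.3] g 0.0385 q [-0.29  0.26  1.94 -0.    0.94 -0.18]
roll -0.14853230329343273
[[-0.01, -0.01, 0.01, -0.01], [-0.02, -0.01, 0.01, -0.01], [-0.01, -0.02, 0.01, -0.01], [-0.02, -0.01, 0.01, -0.01], [-0.01, -0.02, 0.01, -0.01]]
[ 0.46797728 -0.06408135  0.08609897]
```

View pics/w9.png

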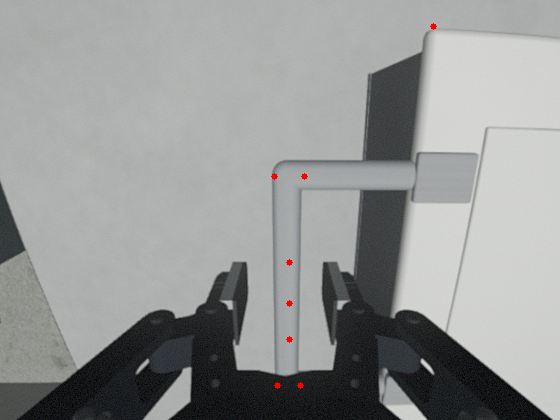

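The bar is centred between the pads at column 287, so I'll close.

Request:
{"api": "apply_moves", "payload": {
  "motion": [
    [0,-0.04,0.02,0],
    [0,0,0,0],
    [0,0,0,0],
    [0,0,0,0],
    [0,0,0,0]
  ],
  "gripper": 0
}}

```text
time_s: 13.38
eef_pos: [0.4668, -0.067, 0.0872]
eef_rot: [[-0.11, -0.0, 0.994], [-0.994, -0.001, -0.11], [0.001, -1.0, -0.0]]
contact_force: [-3.3, -0.1, 5.8]
grip_width: 0.0101
```

```bash
cat > st.py <<'E'
from h import *
o=robot.get_obs(); b=np.load('box0.npy'); 
bx=np.array([np.cos(b[2]),np.sin(b[2])]); R=o['eef_rot']; hp=o['eef_pos']-R[:,1]*robot.hold_point_z
d=hp[:2]-b[:2]; u=d@bx*1000; v=(-d[0]*bx[1]+d[1]*bx[0])*1000
th=np.arctan2(hp[2]*1000-104,85-u)
print('t',round(o['time_s'],2),'p',o['eef_pos'].round(4),'box',round(u,1),round(v,1),'z',round(hp[2]*1000,1),'r',round(np.hypot(hp[2]*1000-104,85-u),1),'ang',round(th,3),'F',o['contact_force'].round(1),'T',o['torque'].round(2),'g',round(o['grip_width'],4))
E
python3 st.py
```

```text
t 13.38 p [ 0.4668 -0.067   0.0872] box -141.9 -1.8 z 105.9 r 226.9 ang 0.008 F [-3.3 -0.1  5.8] T [-0.06  0.65  0.05] g 0.0101
```

Run:
```python
import numpy as np
t=np.radians(np.arange(0,46,3)+0.0); du=226*np.cos(t[:-1])-226*np.cos(t[1:]); dz=226*np.diff(np.sin(t))
r=[[0,round(-a/40,3),round(b/40,3),0] for a,b in zip(dz,du)]
for i in (0,5,10): print(r[i:i+5])
```

```text
[[0, np.float64(-0.296), np.float64(0.008), 0], [0, np.float64(-0.295), np.float64(0.023), 0], [0, np.float64(-0.293), np.float64(0.039), 0], [0, np.float64(-0.291), np.float64(0.054), 0], [0, np.float64(-0.288), np.float64(0.069), 0]]
[[0, np.float64(-0.284), np.float64(0.084), 0], [0, np.float64(-0.279), np.float64(0.099), 0], [0, np.float64(-0.273), np.float64(0.113), 0], [0, np.float64(-0.267), np.float64(0.127), 0], [0, np.float64(-0.26), np.float64(0.141), 0]]
[[0, np.float64(-0.252), np.float64(0.155), 0], [0, np.float64(-0.244), np.float64(0.168), 0], [0, np.float64(-0.235), np.float64(0.18), 0], [0, np.float64(-0.225), np.float64(0.192), 0], [0, np.float64(-0.215), np.float64(0.204), 0]]
```

Request:
{"api": "apply_moves", "payload": {
  "motion": [
    [0,-0.3,0.01,0],
    [0,-0.3,0.02,0],
    [0,-0.29,0.04,0],
    [0,-0.29,0.05,0],
    [0,-0.29,0.07,0]
  ]
}}

```text
time_s: 14.0
eef_pos: [0.4741, -0.0677, 0.1455]
eef_rot: [[-0.11, -0.002, 0.994], [-0.994, -0.0, -0.11], [0.0, -1.0, -0.002]]
contact_force: [-5.6, -1.7, -1.0]
grip_width: 0.0095
```

```bash
python3 st.py; python3 wl.py pics/w10.png
```

```text
t 14.0 p [ 0.4741 -0.0677  0.1455] box -134.6 -1.8 z 164.2 r 227.7 ang 0.268 F [-5.6 -1.7 -1. ] T [-0.23  0.96  0.02] g 0.0095
[[268.0, 313.0], [264.0, 155.0], [285.0, 313.0], [284.0, 155.0], [275.0, 245.0], [275.0, 273.0], [274.0, 215.0], [343.0, 375.0], [366.0, 55.0]]
```

View pics/w10.png

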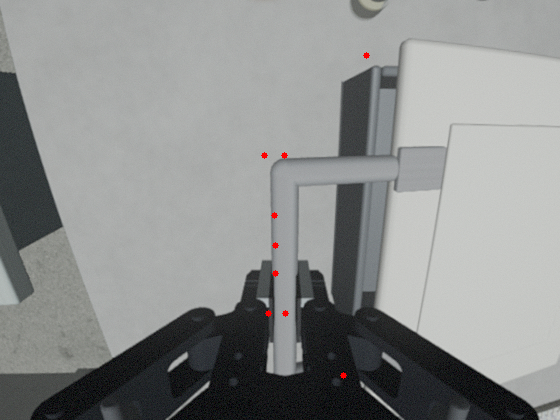

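The lid is lifting with the bar firmly held, the box interior is visible through the front gap, and forces are small. Continuing the arc.

Request:
{"api": "apply_moves", "payload": {
  "motion": [
    [0,-0.28,0.09,0],
    [0,-0.28,0.1,0],
    [0,-0.27,0.12,0],
    [0,-0.27,0.13,0],
    [0,-0.26,0.14,0]
  ]
}}

```text
time_s: 14.68
eef_pos: [0.4951, -0.07, 0.1998]
eef_rot: [[-0.11, -0.007, 0.994], [-0.994, 0.0, -0.11], [0.001, -1.0, -0.007]]
contact_force: [-9.6, -1.8, 1.9]
grip_width: 0.0101
```

```bash
python3 st.py
```

```text
t 14.68 p [ 0.4951 -0.07    0.1998] box -113.4 -1.8 z 218.5 r 229.0 ang 0.523 F [-9.6 -1.8  1.9] T [-0.27  1.62  0.  ] g 0.0101
```

Request:
{"api": "apply_moves", "payload": {
  "motion": [
    [0,-0.25,0.14,0],
    [0,-0.25,0.16,0],
    [0,-0.24,0.17,0],
    [0,-0.22,0.18,0],
    [0,-0.2,0.18,0]
  ]
}}

```text
time_s: 15.3
eef_pos: [0.5287, -0.0737, 0.2471]
eef_rot: [[-0.11, -0.004, 0.994], [-0.994, -0.0, -0.11], [0.001, -1.0, -0.004]]
contact_force: [-6.8, -1.5, 2.6]
grip_width: 0.0094
```

```bash
python3 st.py
python3 - <<'E'
from h import *
for n in('scene','wrist','top'):
    cv2.imwrite(f'pics/{n}11.png',robot.capture(n)[:,:,::-1])
E
python3 st.py
```

```text
t 15.3 p [ 0.5287 -0.0737  0.2471] box -79.6 -1.9 z 265.8 r 230.8 ang 0.777 F [-6.8 -1.5  2.6] T [-0.17  1.73 -0.05] g 0.0094
t 15.45 p [ 0.529  -0.0738  0.2474] box -79.3 -1.9 z 266.1 r 230.8 ang 0.778 F [-9.3 -0.3  3.6] T [-0.16  1.78  0.02] g 0.0095
```

View pics/scene11.png

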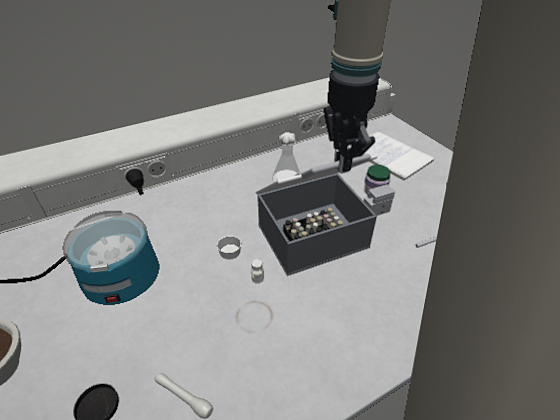

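View pics/wrist11.png

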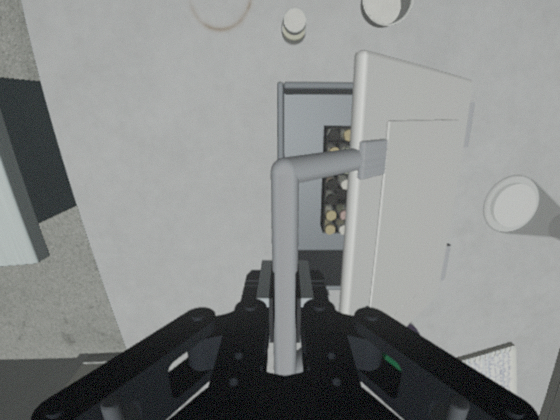

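View pics/top11.png

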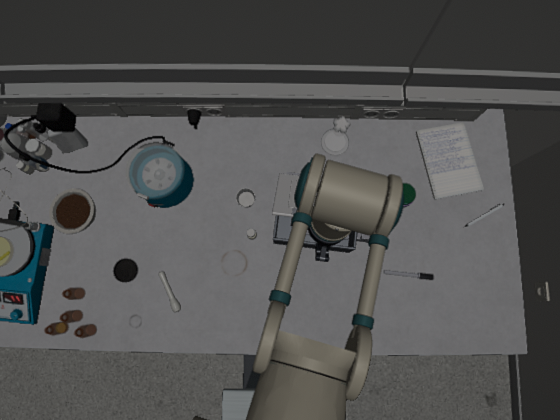

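The lid is up and the vials are visible: scene (315, 220), wrist (335, 185). Next I'll check the angle visually with the wrist and scene cameras.

Run:
```python
from h import *
o=robot.get_obs(); c=cam('wrist',o); b=np.load('box0.npy')
im=cv2.imread('pics/wrist11.png')
def L(th,x,y,h): # x box coord when shut, h height above hinge
    d=85-x; return (85-d*np.cos(th)+h*np.sin(th),y,104+d*np.sin(th)+h*np.cos(th))
for th,col in((.735,(255,0,0)),(.785,(0,0,255)),(.835,(0,255,0))):
    P=[L(th,-91,109,4),L(th,85,109,4),L(th,-91,109,-4),L(th,85,-109,4),L(th,-141,55,0),(-85,105,100),(85,105,100)]
    q=proj(c,b2w(b,P)); print(th,q.round(0).tolist())
    for a in q: cv2.circle(im,tuple(np.round(a).astype(int)),2,col,-1)
cv2.imwrite('pics/wrist11b.png',cv2.resize(im[0:260,230:560],None,fx=2.3,fy=2.3,interpolation=cv2.INTER_CUBIC))
s=cv2.imread('pics/scene11.png')
cs=cam('scene')
for th,col in((.735,(255,0,0)),(.785,(0,0,255)),(.835,(0,255,0))):
    q=proj(cs,b2w(b,[L(th,-91,109,4),L(th,-91,-109,4),L(th,85,109,4),L(th,-141,55,0)]))
    for a in q: cv2.circle(s,tuple(np.round(a).astype(int)),1,col,-1)
cv2.imwrite('pics/scene11b.png',cv2.resize(s[120:280,230:420],None,fx=4,fy=4,interpolation=cv2.INTER_CUBIC))
```

```text
0.735 [[360.0, 49.0], [477.0, 79.0], [347.0, 51.0], [440.0, 297.0], [277.0, 170.0], [279.0, 82.0], [469.0, 85.0]]
0.785 [[376.0, 47.0], [477.0, 79.0], [361.0, 49.0], [440.0, 297.0], [296.0, 174.0], [279.0, 82.0], [469.0, 85.0]]
0.835 [[394.0, 45.0], [477.0, 79.0], [378.0, 47.0], [440.0, 297.0], [317.0, 178.0], [279.0, 82.0], [469.0, 85.0]]
```

View pics/wrist11b.png

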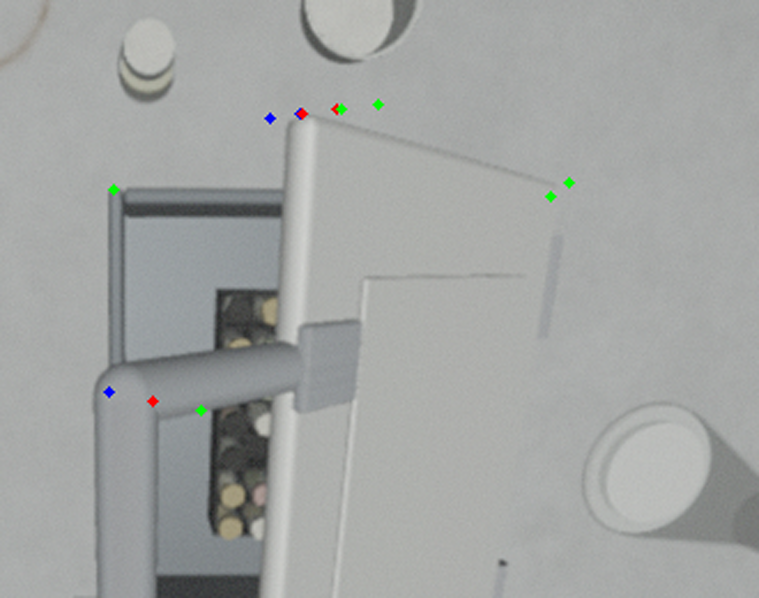

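View pics/scene11b.png

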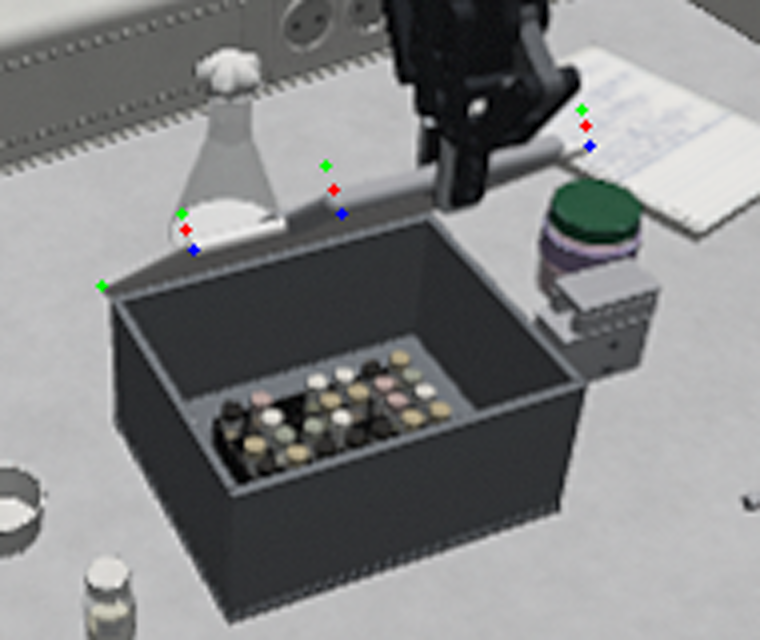

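The visual readings suggest about 0.745, slightly under the kinematic 0.776. I'll do a joint fit of the pose and angle.

Run:
```python
import cv2
s=cv2.imread('pics/scene11.png'); w=cv2.imread('pics/wrist11.png')
cv2.imwrite('pics/z1.png',cv2.resize(s[145:205,250:330],None,fx=9,fy=9,interpolation=cv2.INTER_CUBIC))
cv2.imwrite('pics/z2.png',cv2.resize(s[145:205,320:400],None,fx=9,fy=9,interpolation=cv2.INTER_CUBIC))
cv2.imwrite('pics/z3.png',cv2.resize(w[40:190,270:480],None,fx=3.8,fy=3.8,interpolation=cv2.INTER_CUBIC))
```

```text
(no output)
```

View pics/z1.png

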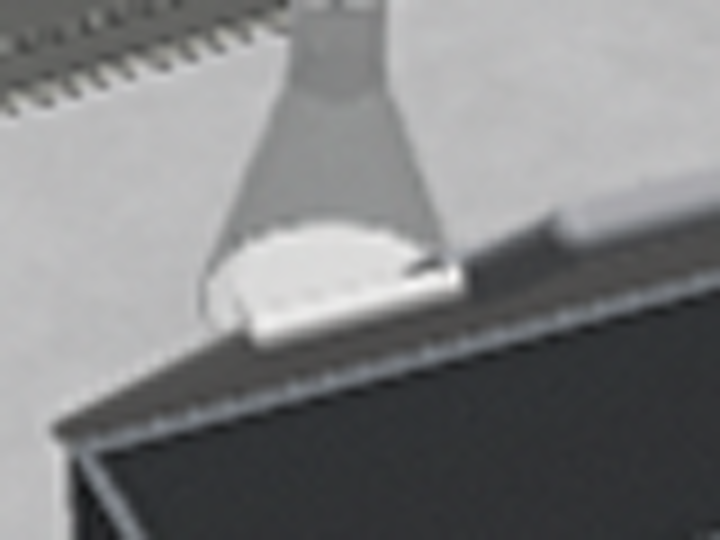

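View pics/z2.png

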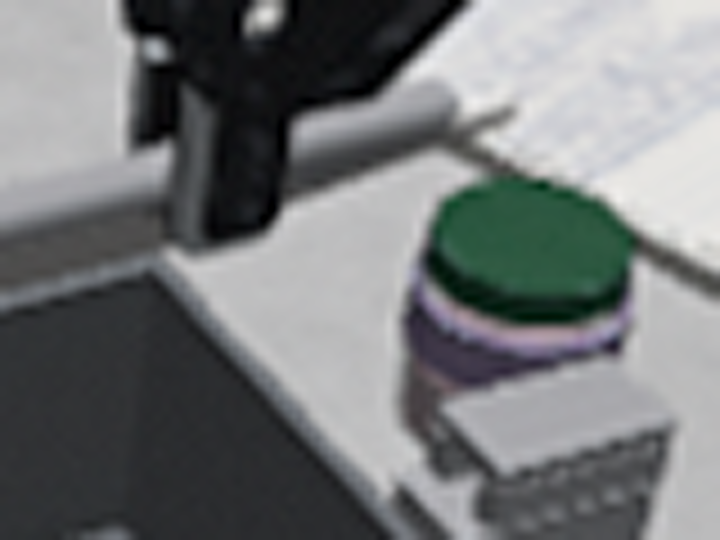

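View pics/z3.png

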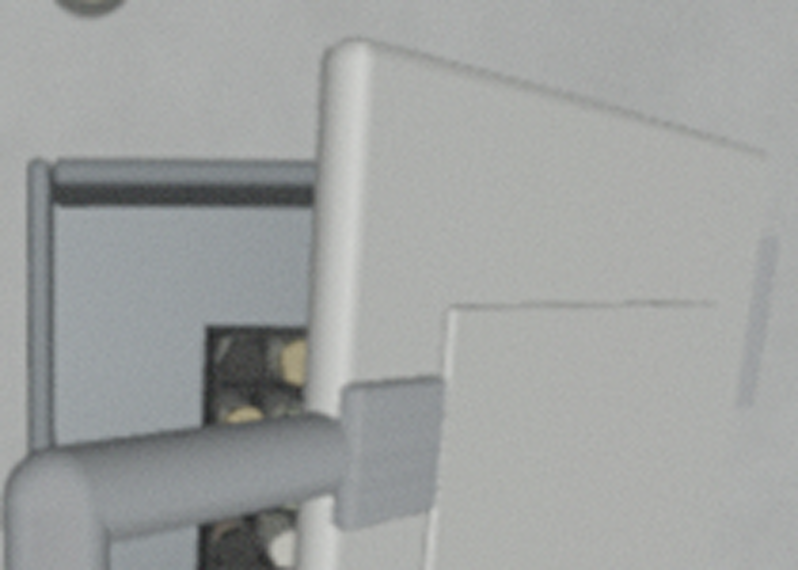

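Run:
```python
from h import *
from scipy.optimize import least_squares
o=robot.get_obs(); cw=cam('wrist',o); cs=cam('scene'); ct=cam('top'); b0=np.load('box0.npy')
def L(th,x,y,h):
    d=85-x; return (85-d*np.cos(th)+h*np.sin(th),y,104+d*np.sin(th)+h*np.cos(th))
pxt=np.array([(92,68),(472,113),(446,420),(53,374),(140,482),(343,502)])/4.6+[260,160]-0.4
Qt=np.array([(85,109,108),(85,-109,108),(-91,-109,108),(-91,109,108),(-141,52,106),(-141,-52,106)])
def res(p,use):
    b=p[:3];th=p[3];r=[]
    if 's' in use:
        P=[L(th,-91,109,-4),L(th,-91,109,4),L(th,85,109,4),(85,105,100),(85-4,-101,100)]
        e=proj(cs,b2w(b,P))-[(277.8,183.3),(277,180.3),(256.1,193),(258.3,195),(337.2,174.1)]
        r+=list(e.ravel())
        e=proj(cs,b2w(b,[L(th,-141,50,0),L(th,-141,-50,0)])); a=np.array([313.3,170.]);d=np.array([370,156.7])-a;n=np.array([-d[1],d[0]])/np.hypot(*d)
        r+=list((e-a)@n)
    if 'w' in use:
        P=[L(th,-91,109,-4),L(th,-91,109,4),L(th,85,109,4),(-85,105,100)]
        e=proj(cw,b2w(b,P))-[(354.7,54.5),(367.9,51.8),(472.1,80.8),(277.9,82.6)]; r+=list(e.ravel()*.7)
        r.append((proj(cw,b2w(b,[L(th,-141,50,0)]))[0,0]-284.9)*.7)
    if 't' in use: r+=list((proj(ct,b2w(b,Qt))-pxt).ravel())
    return np.array(r)
for u in ('stw','st','tw','s','w','sw'):
    s=least_squares(res,[*b0,.77],args=(u,),loss='soft_l1'); 
    hp=o['eef_pos']+np.array([0,0,robot.hold_point_z]); b=s.x[:3]
    d=hp[:2]-b[:2];uu=(d@[np.cos(b[2]),np.sin(b[2])])*1000
    print(u,s.x.round(4),np.abs(s.fun).max().round(1),'kin r,th',round(np.hypot(85-uu,hp[2]*1000-104),1),round(np.arctan2(hp[2]*1000-104,85-uu),3))
    if u=='stw': print(s.fun.round(1))
```

```text
stw [ 0.6071 -0.0818 -0.1099  0.7629] 2.8 kin r,th 230.3 0.781
[ 1.   0.1  0.7 -1.1 -0.7 -2.  -0.7 -1.4  0.2 -0.6  0.1 -1.1 -1.  -1.
 -0.4 -0.5  2.8  0.3  0.1  0.5  0.4 -0.1 -0.4  1.4 -0.2  1.3  1.2 -0.2
  0.7  1.2  0.2 -1.1  0.9]
st [ 0.6071 -0.0806 -0.1101  0.7602] 1.9 kin r,th 230.2 0.781
tw [ 0.6074 -0.0819 -0.1074  0.7641] 2.7 kin r,th 230.4 0.78
s [ 0.6024 -0.0791 -0.1157  0.7742] 0.8 kin r,th 226.8 0.796
w [ 0.6057 -0.0822 -0.1131  0.7714] 1.9 kin r,th 229.3 0.785
sw [ 0.6063 -0.0819 -0.1134  0.7663] 2.3 kin r,th 229.7 0.783
```

The joint fit gives a lid angle of about 0.765 rad, consistent with the bar sitting slightly below the nominal grasp point. I'll add about 0.02 rad along the arc.

Request:
{"api": "apply_moves", "payload": {
  "motion": [
    [0,-0.04,0.04,0],
    [0,-0.04,0.03,0],
    [0,0,0,0],
    [0,0,0,0],
    [0,0,0,0]
  ]
}}

```text
time_s: 16.08
eef_pos: [0.5314, -0.074, 0.2499]
eef_rot: [[-0.11, -0.004, 0.994], [-0.994, -0.0, -0.11], [0.001, -1.0, -0.004]]
contact_force: [-7.9, -1.6, 2.3]
grip_width: 0.0099
```

```bash
python3 st.py
```

```text
t 16.07 p [ 0.5314 -0.074   0.2499] box -76.8 -1.9 z 268.6 r 230.9 ang 0.794 F [-7.9 -1.6  2.3] T [-0.14  1.7   0.03] g 0.0099
```

Request:
{"api": "apply_moves", "payload": {
  "motion": [
    [0,0,0,0],
    [0,0,0,0],
    [0,0,0,0],
    [0,0,0,0],
    [0,0,0,0]
  ]
}}

```text
time_s: 16.7
eef_pos: [0.5314, -0.074, 0.2499]
eef_rot: [[-0.11, -0.004, 0.994], [-0.994, -0.0, -0.11], [0.001, -1.0, -0.004]]
contact_force: [-7.4, -1.0, 2.4]
grip_width: 0.0099
```

```bash
python3 st.py
python3 - <<'E'
import cv2
from station import robot
a=[robot.capture(n)[:,:,::-1].copy() for n in ('wrist','scene')]
cv2.imwrite('pics/wrist12.png',a[0]);cv2.imwrite('pics/scene12.png',a[1])
cv2.imwrite('pics/z12.png',cv2.resize(a[0][40:190,270:480],None,fx=3.8,fy=3.8,interpolation=cv2.INTER_CUBIC))
cv2.imwrite('pics/z12s.png',cv2.resize(a[1][145:205,250:330],None,fx=9,fy=9,interpolation=cv2.INTER_CUBIC))
E
```

```text
t 16.7 p [ 0.5314 -0.074   0.2499] box -76.9 -1.9 z 268.6 r 230.9 ang 0.794 F [-7.4 -1.   2.4] T [-0.14  1.71  0.03] g 0.0099
```

View pics/z12.png

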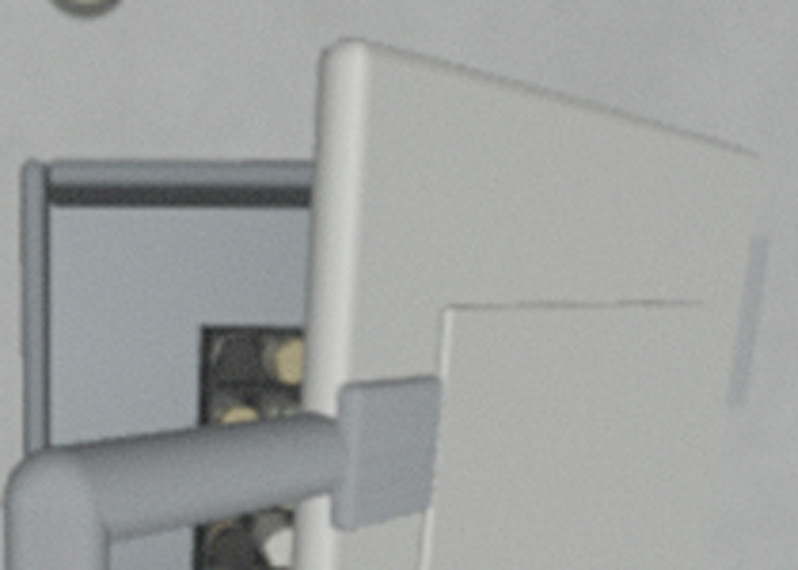

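View pics/z12s.png

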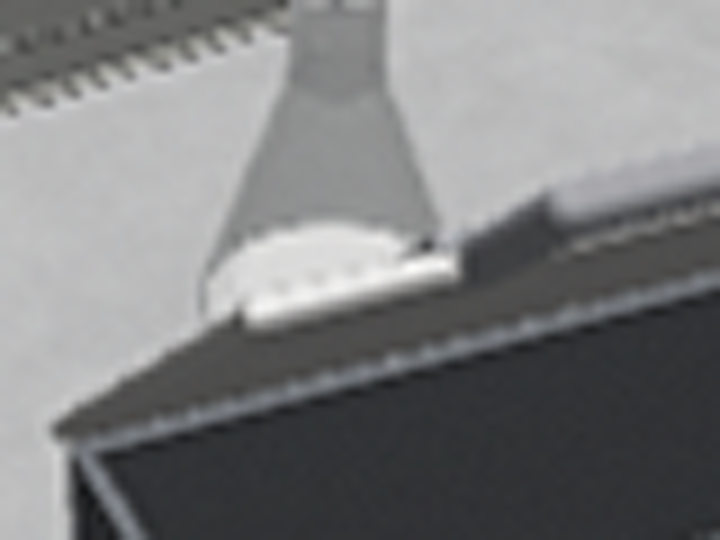

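View pics/scene12.png

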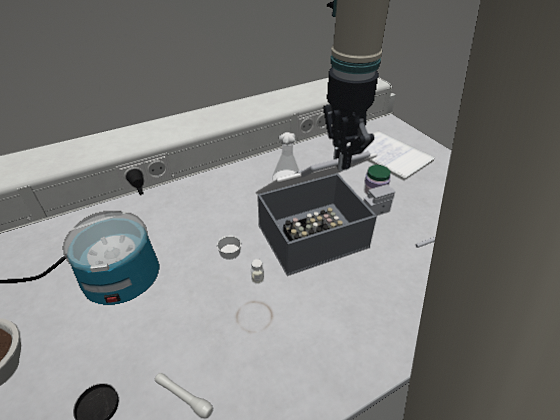

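The lid is steady at about 0.78 rad, the vials are visible, and the jar, vial and cup are where they started. Handing in.

```bash
python3 -c "
from station import robot
print(robot.sign_off())"; python3 st.py
```

```text
the job is handed in; nothing more can be done
None
the job is handed in; nothing more can be done
```

I drew the pin out of its bracket along the box's -y and laid it on the worktop to the right of the box. I felt it touch the table (about 8 N) before opening the gripper. I then took the bar from above, lifted the lid to about 45°, and handed in at about 16.8 s while still holding it.

- **Pin:** after I let go, the wrist picture showed it lying flat. The later top picture showed it clear of the box.
- **Lid angle:** the checks differ a little:

| Check | Lid angle (rad) |
|---|---|
| Camera fit (wrist, scene and first top picture) before the last nudge, plus the nudge | about 0.78 |
| Gripper position alone, after the nudge | 0.794 |
| Target | 0.785 |

  The gripper figure reads slightly high because the bar sits about 5 mm below the nominal grasp point. The final camera figure was not fitted again; a comparison of pictures showed the expected rise.
- **Hold:** pose and grip did not change over the last 0.6 s or so before hand-in, with about 8 N on the tool.
- **Bystanders:** the jar, vial and cup were where they started in the last scene picture.

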